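# Fit the chopping blade on the food chopper and hold it down

## Task

Fit the S-shaped chopping blade (not the round whipping disc) onto the food chopper's finned drive shaft: lift it by its square grip, lower it over the shaft in the open bowl, turn it until the slots in its hub mesh with the fins, and push it fully home so that the sprung collar at the foot of the shaft is pressed all the way down. Finish while still gripping the blade upright and pressing it down; do not let go. Leave the disc, the lid and the other kitchen things where they are.

Things in the scene. Friction and masses are not known exactly. Their poses are not given: they have to be found in the camera images.
- blade: Chopping blade attachment, loose, 120 g nominal, upright on the counter: a grey plastic hub 85 mm tall, about 30 mm across, with two thin steel blades that reach 49 mm from the axis, one along +x about 9 mm above the underside, one along -x about 27 mm above it. Origin: centre of the hub's underside, z up along the hub's axis.
- blade_grip (a point): Middle of the blade's square grip, on the hub's axis, 71 mm above the underside; axes as blade. The grip is 28 x 28 mm, from 56 to 85 mm above the underside, its faces square to the x and y axes, so it can be gripped in any of four quarter turns. The fingertips may reach down to 50 mm above the underside.
- blade_socket (a point): Mouth of the hub's socket, at the centre of the underside; axes as blade. The socket is a cross-shaped hole open at the bottom: two crossed slots along x and y, each 9 mm wide and 26 mm long, 56 mm deep. It fits the shaft in any of four quarter turns.
- chopper: Food chopper, fixed: white motor base 58 mm tall and 160 mm across at the foot, with an open clear bowl on it: bowl floor 65 mm above the counter, rim 134 mm above the counter, inside radius 57 mm at the floor and 61 mm at the rim. Origin: centre of the underside, on the axis of bowl and shaft.
- fin_top (a point): On the drive shaft's axis, level with the top of its fins, 105 mm above the counter; z up, x and y along the four fins, which turn with the shaft. The fins form a cross, each 6 mm thick, 24 mm tip to tip across the axis, from the bowl floor up to here. They enter the slots only within about 0.1 rad; otherwise the hub rests on them. Fully home, the hub's underside is 36 mm below this point.
- shaft_tip (a point): Round nose of the steel shaft in the middle of the bowl, 15 mm above the fin tops, 120 mm above the counter. The core is 10 mm across and enters the hub's hole at any angle, before the fins. The shaft stands at any angle at the start and turns only stiffly (0.3 N m of friction).
- collar (a joint): Travel of the sprung grey collar, 42 mm across, round the foot of the shaft (m): 0 up (its top 10 mm above the bowl floor, 30 mm below the fin tops), 0.006 pressed all the way down on its stop. Its spring takes 4 N to start and 10 N at full travel; the blade's own weight does not press it down.
- disc: Whipping disc attachment, loose, to be left alone: the same grey hub and grip, but with a flat round plate 88 mm across instead of blades. Origin: centre of the underside.
- chopper_lid: White round lid of the chopper, 132 mm across, 26 mm tall, on the counter. Origin: centre of the underside.
- spice_jar: Jar 44 mm across, 85 mm tall, standing on the counter. Origin: centre of the underside.
- mug: White mug 80 mm across, 90 mm tall, handle at +y. Origin: centre of the underside.
- spoon: Wooden spoon 200 mm long, lying along its x axis.
- prep_bowl: Small white bowl 90 mm across, 35 mm tall. Origin: centre of the underside.

How it is judged:
By the outcome, as a careful person would: the job done as asked, in the order asked, and still so for the second after the job is handed in, while the arm keeps its last pose, push and grip.
It also fails if it takes over 45 s, if anything falls off the work surface, if the arm or the gripper's body presses on something with over 40 N, if the wrist force passes 120 N, or if a joint passes its speed limit or range.

## Robot

A 7-joint arm with a two-finger parallel gripper is mounted at the origin on the work surface. World frame = base frame: x ahead of the robot, y to its left, z up, the work surface at z = 0. Lengths are in m, angles in rad, forces in N, time in s.
With the tool pointing down it reaches from about 0.425 to 1.025 m from the base axis. Payload 9.4 kg.
Tool frame: the origin (TCP) lies at the very end of the fingers, on their centre line; the grasp point (between the pads) lies 19 mm behind it; z points along the fingers, y is the line along which they close (so a half turn about z gives the same grasp; the last joint's range is limited). The gripper opens to 85 mm and grips with 20 to 120 N. Pads are 22 mm wide; open, the fingers measure 114 mm over their backs; the gripper's body (76 mm by 85 mm) begins 54 mm behind the grasp point. The pads swing forward as they close: fully open they stand 13 mm farther back than shut.
Start: joints at [1.066, 0.599, -0.003, 1.599, 0.002, 0.943, -0.08], TCP at [0.301, -0.66, 0.207] pointing down, gripper open.
Joint ranges: [-2.57, 2.57], [-0.35, 1.97], [-1.29, 1.29], [0.11, 2.56], [-1.05, 4.19], [0.11, 1.86], [-2.63, 2.63]. Speed limits (rad/s): [2.22, 2.22, 3.01, 3.01, 3.14, 3.14, 3.14].

## Interface

Orientations are given as [roll, pitch, yaw] about the fixed x, y, z axes, in that order (R = Rz(yaw) Ry(pitch) Rx(roll)).
In Python, from workcell import env, imaging gives the robot as it stands.
- The arm moves only by the tool jog_arm, never from a script. Its argument "commands" is a list of rows, each a list of 2 entries, a list of its own where there are three numbers: the shift along the tool's x, y, z in m, then the turn, a rotation vector about the tool's x, y, z in rad. A call has 1 to 20 rows; each row shifts and turns the commanded pose from where the row before left it, along the tool's axes as they then stand; what a row does not reach is not made up. A row lasts 1/10 s, in which the tool goes at most 50 mm and 8.59 degrees, less where a joint would pass 70% of its speed; a pose out of reach is approached as far as the arm can. A call is refused whole if a number of a shift passes 0.05 or a number of a turn 0.15, either way. A call with a gripper value outside its range is refused whole. "gripper" is the finger opening in m, from 0 to 0.0854, set as the call begins (left out, the last holds). The fingers move at their own pace and stop on an object; "grip_force" is the grip in N (left out, the last holds). Time passes only in rows, so rows that do not move let the fingers close. It gives the time, the measured TCP pose, the force, the opening and the grip force at its end, in the units of the state.
- env.state(): the state, without advancing time (a new reading comes with each control period).
- imaging.read_camera(name): name is "scene" or "top" or "wrist"; returns a dict with "img" (480x640x3 uint8, red, green, blue), "mtx" (3x3 intrinsics, pixels), "k1" (the pictures are not rectified: a ray, as slopes to the right and down, at radius r is drawn at 1 + k1 r^2 times it, then the intrinsics apply), "xyz" and "orientation" of the camera in the world; the wrist camera has in their place "hand_eye" (4x4, takes a point from camera to tool coordinates, whose origin is the TCP and whose axes are the flange's). Camera axes: x right, y up, looking along -z (the intrinsics and any distortion apply to the point x, -y, -z); pixel columns grow to the right and rows downward; lengths in m; the calibration is good to about 2 mm. A picture is of the moment at which its call begins: read the wrist's pose just before it. There is no depth.
- env.sign_off(): hands the job in; it is judged then, once.
Trained networks look in a picture, given as the dict that the camera call returned (one of the last four; its "shot" number tells which), for a name from the list of things; names that differ only in an ending like _2 or _b are one class to them, and where a whole thing is asked for, a point or a joint stands for the part that bears it (a point fixed in the world has none). Each returns a list of dicts, best first, with "conf" (0 to 1); they miss things now and then, are a little off and sometimes report something else, mostly with a low value. They report only what shows in the picture. A call takes as long as a camera call.
- imaging.find_in(picture, target): "centre" ([x, y, z] in m, in world coordinates, good to about 4 mm: the middle of the surface that is visible of it).
- imaging.mark_of(picture, target): "centre" ([x, y, z] in m, in world coordinates, good to about 4 mm: a listed point, or the origin of a listed thing).
The state is a dict: "t": time; "joint_pos": joint angles; "qvel": joint speeds; "joint_efforts": joint torques, N m; "tool_pos": TCP position; "orientation": TCP orientation; "force": force on the tool from outside, world axes, zero at the start; "moment": the same for the moment, N m; "opening": finger opening in m; "grip_force": force on a finger pad.
Only numpy, scipy, OpenCV 4.12 (cv2) and the standard library are available. Lean on these libraries where they do the work, as an engineer would, in place of code of your own. Each camera call takes 0.05 s, during which the arm holds its last target. There are 200 camera calls.

## Working session

There is one attempt and no reset: what is moved stays moved. The work goes in short steps, Python scripts to look and compute and a tool call to move; the robot and the scene stay as the last step left them, time stands still between calls to the robot, and variables do not carry over. Pictures are saved under pics/ and viewed, at most 10 in all, crops included, and the job is handed in when it is done.

Besides the shell and the picture viewer there is one more tool, called after "Request:" as name(argument=value, ...) on one line, values as JSON. jog_arm: Moves the arm, as the interface text tells. Its arguments: {"type":"object","properties":{"commands":{"type":"array"},"gripper":{"type":"number"},"grip_force":{"type":"number"}},"required":["commands"]}

```bash
mkdir -p pics; cat > h.py <<'E'
import numpy as np, cv2
from scipy.spatial.transform import Rotation as R
from workcell import env, imaging
def save(p,n): cv2.imwrite('pics/'+n,p['img'][:,:,::-1])
def campose(p):
    if 'hand_eye' in p:
        s=p['state']; T=np.eye(4);T[:3,:3]=R.from_euler('xyz',s['orientation']).as_matrix();T[:3,3]=s['tool_pos']
        return T@np.array(p['hand_eye'])
    T=np.eye(4);T[:3,3]=p['xyz'];o=np.array(p['orientation'])
    T[:3,:3]=o if o.shape==(3,3) else R.from_euler('xyz',o).as_matrix(); return T
def proj(p,X):
    T=campose(p);c=(np.atleast_2d(X)-T[:3,3])@T[:3,:3]
    s=np.c_[c[:,0],-c[:,1]]/-c[:,2:]; s=s*(1+p['k1']*(s**2).sum(1,keepdims=True))
    m=np.array(p['mtx']);return s*[m[0,0],m[1,1]]+m[:2,2]
def unproj(p,uv,z):
    m=np.array(p['mtx']);d=(np.atleast_2d(uv)-m[:2,2])/[m[0,0],m[1,1]];s=d.copy()
    for _ in range(20): s=d/(1+p['k1']*(s**2).sum(1,keepdims=True))
    T=campose(p);r=np.c_[s[:,0],-s[:,1],-np.ones(len(s))]@T[:3,:3].T
    return T[:3,3]+r*((z-T[2,3])/r[:,2:])
def cam(n):
    s=env.state();p=imaging.read_camera(n);p['state']=s;return p
E
python3 - <<'E'
from h import *
np.set_printoptions(precision=4,suppress=True)
for n in['top','scene']:
    p=cam(n);save(p,n+'1.png');print(n,p.get('xyz'),p.get('orientation'),p['mtx'],p['k1'])
    for t in['blade','blade_grip','disc','chopper','fin_top','shaft_tip','chopper_lid','spice_jar','mug','prep_bowl','spoon']:
        print(t,[(np.round(d['centre'],4).tolist(),round(d['conf'],2)) for d in imaging.mark_of(p,t)[:3]])
print(env.state())
E
```

```text
top [ 0.5076 -0.0015  1.1664] [ 0.0774  0.0006 -1.5596] [[514.0788   0.     318.9492]
 [  0.     514.0788 244.8819]
 [  0.       0.       1.    ]] -0.11993411662045625
blade [([0.5121, -0.2829, -0.0], 0.75)]
blade_grip [([0.5106, -0.2815, 0.069], 0.62), ([0.793, 0.0538, 0.0043], 0.59)]
disc [([0.5498, 0.2876, -0.0014], 0.8)]
chopper [([0.4997, -0.0112, 0.0001], 0.97), ([0.5134, -0.28, 0.0022], 0.37)]
fin_top [([0.3722, 0.15, -0.0003], 0.16)]
shaft_tip [([0.4975, -0.0074, 0.123], 0.44)]
chopper_lid [([0.7925, 0.0536, 0.0004], 0.79)]
spice_jar [([0.6996, 0.1867, 0.0016], 0.93), ([0.371, 0.1483, -0.001], 0.53)]
mug [([0.7112, -0.1814, -0.0034], 0.91)]
prep_bowl [([0.3696, 0.1511, 0.0018], 0.64)]
spoon [([0.37, -0.1399, 0.0002], 0.9)]
scene [0.9158 0.598  0.8849] [0.72   0.0149 2.5917] [[513.216    0.     324.6726]
 [  0.     513.216  241.3801]
 [  0.       0.       1.    ]] -0.0859064668882366
blade [([0.5092, -0.2845, 0.0028], 0.76)]
blade_grip [([0.5157, -0.2819, 0.0726], 0.76)]
disc [([0.5487, 0.2906, -0.0016], 0.76)]
chopper [([0.5046, -0.0108, 0.0009], 0.77)]
fin_top [([0.5003, -0.0123, 0.1103], 0.65)]
shaft_tip [([0.5023, -0.01, 0.1189], 0.64)]
chopper_lid [([0.7903, 0.0498, -0.0015], 0.88)]
spice_jar [([0.6989, 0.1941, -0.0061], 0.9)]
mug [([0.7147, -0.1835, -0.0016], 0.88)]
prep_bowl [([0.3667, 0.1525, -0.0001], 0.68), ([0.7914, 0.0517, -0.0006], 0.33)]
spoon [([0.3704, -0.138, 0.0042], 0.73)]
{'t': 1.2, 'joint_pos': array([ 1.0663,  0.5993, -0.0025,  1.5994,  0.0018,  0.9429, -0.0798]), 'qvel': array([ 0.0006, -0.0009,  0.001 , -0.0004, -0.0011, -0.0005,  0.0018]), 'joint_efforts': array([ -0.0006, -77.6214,   1.5634, -25.8376,   0.0123,   0.0023,
        -0.    ]), 'tool_pos': array([ 0.3008, -0.6597,  0.2075]), 'orientation': array([3.1416, 0.0001, 0.4278]), 'force': array([ 0.1413,  0.9489, -0.3971]), 'moment': array([ 0.0148, -0.0179, -0.0165]), 'grip_force': 0.0, 'opening': 0.08527822827632141}
```

```bash
python3 - <<'E'
from h import *
p=cam('top');s=cam('scene')
o=[]
for q,X in((p,[.511,-.2825,.04]),(p,[.5,-.01,.1]),(s,[.511,-.2825,.04]),(s,[.5,-.01,.1])):
    u,v=proj(q,X)[0].astype(int);print(u,v);r=45
    c=q['img'][max(v-r,0):v+r,max(u-r,0):u+r,::-1];o.append(cv2.resize(c,(390,290*390//390 if 0 else 390),interpolation=cv2.INTER_CUBIC)[:, :])
im=np.vstack([np.hstack(o[:2]),np.hstack(o[2:])])
cv2.imwrite('pics/a.png',cv2.resize(im,(600,600)))
E
```

```text
446 284
323 288
283 174
347 224
```

View pics/a.png

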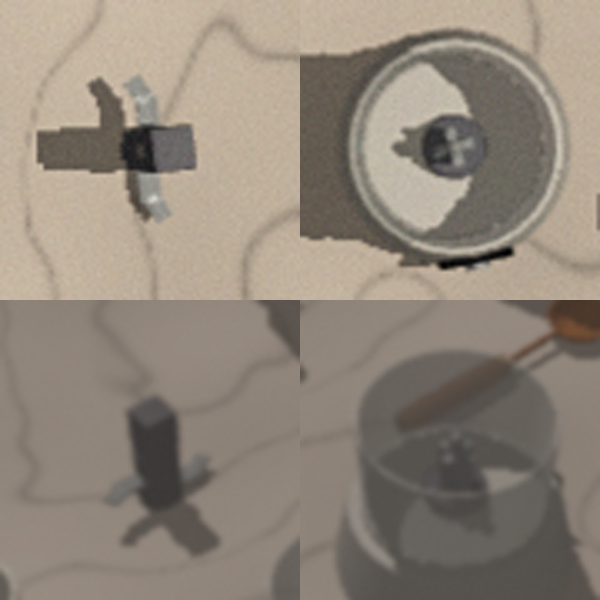

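View pics/top1.png

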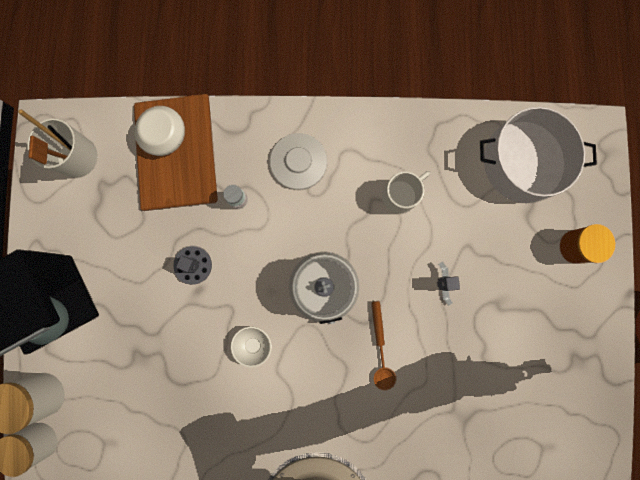

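```bash
python3 - <<'E'
from h import *
p=cam('wrist');print(np.round(p['hand_eye'],3),p['mtx'],p['k1'])
E
```

```text
[[-0.     0.95   0.311  0.08 ]
 [ 1.     0.001 -0.001 -0.001]
 [-0.001  0.311 -0.95  -0.167]
 [ 0.     0.     0.     1.   ]] [[337.99920524   0.         318.36113464]
 [  0.         337.99920524 240.20542959]
 [  0.           0.           1.        ]] -0.06391642293676006
```

Request:
jog_arm(commands=[[[0.0225, -0.0254, 0], [0, 0, 0]], [[0.0225, -0.0254, 0], [0, 0, 0]], [[0.0225, -0.0254, 0], [0, 0, 0]], [[0.0225, -0.0254, 0], [0, 0, 0]], [[0.0225, -0.0254, 0], [0, 0, 0]], [[0.0225, -0.0254, 0], [0, 0, 0]], [[0.0225, -0.0254, 0], [0, 0, 0]], [[0.0225, -0.0254, 0], [0, 0, 0]], [[0.0225, -0.0254, 0], [0, 0, 0]], [[0.0225, -0.0254, 0], [0, 0, 0]], [[0.0225, -0.0254, 0], [0, 0, 0]], [[0.0225, -0.0254, 0], [0, 0, 0]], [[0.0225, -0.0254, 0], [0, 0, 0]], [[0.0225, -0.0254, 0], [0, 0, 0]], [[0.0225, -0.0254, 0], [0, 0, 0]], [[0.0225, -0.0254, 0], [0, 0, 0]], [[0.0225, -0.0254, 0], [0, 0, 0]], [[0.0225, -0.0254, 0.01], [0, 0, 0]], [[0.0225, -0.0254, 0.01], [0, 0, 0]], [[0.0225, -0.0254, 0.01], [0, 0, 0]]])

```text
t: 3.35
tool_pos: [0.5, -0.0094, 0.1774]
orientation: [3.141, -0.001, 0.428]
force: [0.9, -0.5, 0.5]
opening: 0.0856
grip_force: 0.0
```

Request:
jog_arm(commands=[[[0, 0, 0], [0, 0, 0]], [[0, 0, 0], [0, 0, 0]]])

```text
t: 3.55
tool_pos: [0.4994, -0.0102, 0.1773]
orientation: [-3.141, 0.001, 0.43]
force: [-0.3, -0.5, -1.0]
opening: 0.0856
grip_force: 0.0
```

```bash
python3 - <<'E'
from h import *
p=cam('wrist');save(p,'w1.png')
for t in['fin_top','shaft_tip','chopper']:
  print(t,[(np.round(d['centre'],4).tolist(),round(d['conf'],2)) for d in imaging.mark_of(p,t)[:3]])
u=proj(p,[.501,-.010,.105])[0];print(u)
u,v=u.astype(int)
c=p['img'][v-60:v+60,u-60:u+60,::-1]
cv2.imwrite('pics/w1c.png',cv2.resize(c,(600,600),interpolation=cv2.INTER_CUBIC))
import pickle;pickle.dump(p,open('w1.pkl','wb'))
E
```

```text
fin_top [([0.5055, -0.0102, 0.1053], 0.6)]
shaft_tip [([0.5005, -0.0136, 0.118], 0.91)]
chopper [([0.5032, -0.0116, 0.0005], 0.83), ([0.5055, -0.0119, 0.1045], 0.72)]
[319.91721572 240.14387414]
```

View pics/w1c.png

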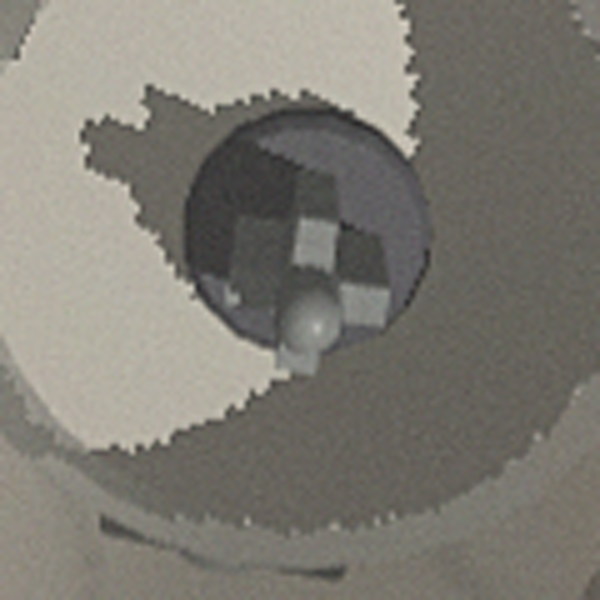

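```bash
cat > fit.py <<'E'
from h import *
import pickle
p=pickle.load(open('w1.pkl','rb'))
f=lambda a:np.array(a)/5+[259-.4,180-.4]
pts=dict(top=(319,221),bot=(297,372),r1=(390,288),r2=(384,326),tl=(298,218),tr=(340,225),bl=(277,370),br=(317,374))
W={k:unproj(p,f(v),.105)[0][:2] for k,v in pts.items()}
for k,v in W.items(): print(k,np.round(v,4))
d=W['top']-W['bot'];print('len',np.hypot(*d),'ang',np.degrees(np.arctan2(d[1],d[0]))%90,'mid',(W['top']+W['bot'])/2)
print('tip',unproj(p,f((312,322)),.118))
c=(W['top']+W['bot'])/2; e=(W['r1']+W['r2'])/2-c; print('right',np.hypot(*e),np.degrees(np.arctan2(e[1],e[0]))%90)
# overlay candidate crosses
base=cv2.resize(p['img'][180:300,259:379,::-1],(600,600),interpolation=cv2.INTER_CUBIC)
a=np.degrees(np.arctan2(d[1],d[0]))
import sys
cx,cy,th=(float(x) for x in sys.argv[1:4]) if len(sys.argv)>3 else (*c,a)
th=np.radians(th)
for q in (0,np.pi/2):
    u=np.array([np.cos(th+q),np.sin(th+q)]);n=np.array([-u[1],u[0]])
    P=np.array([[*( [cx,cy]+i*.012*u+j*.003*n),.105] for i,j in((1,1),(1,-1),(-1,-1),(-1,1))])
    uv=(proj(p,P)-[259-.4,180-.4])*5
    cv2.polylines(base,[uv.astype(int)],True,(0,0,255) if q==0 else (0,255,0),1)
cv2.imwrite('pics/w1fit.png',base[150:450,150:450].repeat(2,0).repeat(2,1))
E
python3 fit.py
```

```text
top [ 0.5132 -0.0064]
bot [ 0.4904 -0.0133]
r1 [ 0.5082 -0.0203]
r2 [ 0.5025 -0.022 ]
tl [ 0.5123 -0.0034]
tr [ 0.5139 -0.0094]
bl [ 0.4895 -0.0104]
br [ 0.4914 -0.0162]
len 0.02380196727253736 ang 16.80759398171948 mid [ 0.50180441 -0.00983534]
tip [[ 0.50256216 -0.01004918  0.118     ]]
right 0.011878287432966362 17.424120690595814
```

View pics/w1fit.png

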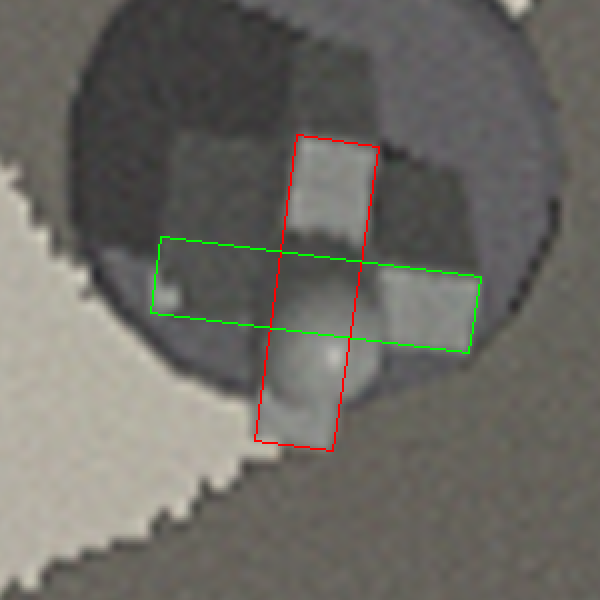

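Request:
jog_arm(commands=[[[-0.0103, 0.0252, 0.0], [0, 0, 0]], [[-0.0103, 0.0252, 0.0], [0, 0, 0]], [[-0.0103, 0.0252, 0.0], [0, 0, 0]], [[-0.0103, 0.0252, 0.0], [0, 0, 0]], [[-0.0103, 0.0252, 0.0], [0, 0, 0]], [[-0.0103, 0.0252, 0.0], [0, 0, 0]], [[-0.0103, 0.0252, 0.005], [0, 0, 0]], [[-0.0103, 0.0252, 0.005], [0, 0, 0]], [[-0.0103, 0.0252, 0.005], [0, 0, 0]], [[-0.0103, 0.0252, 0.005], [0, 0, 0]], [[0, 0, 0], [0, 0, 0]], [[0, 0, 0], [0, 0, 0]]])

```text
t: 4.95
tool_pos: [0.5094, -0.2839, 0.1574]
orientation: [-3.141, 0.0, 0.425]
force: [0.3, 0.6, -0.0]
opening: 0.0854
grip_force: 0.0
```

```bash
python3 - <<'E'
from h import *
p=cam('wrist')
for t in['blade','blade_grip']:
  print(t,[(np.round(d['centre'],4).tolist(),round(d['conf'],2)) for d in imaging.mark_of(p,t)[:3]])
u,v=proj(p,[.511,-.2825,.06])[0].astype(int);print(u-75,v-75)
c=p['img'][v-75:v+75,u-75:u+75,::-1]
cv2.imwrite('pics/w2c.png',cv2.resize(c,(600,600),interpolation=cv2.INTER_CUBIC))
import pickle;pickle.dump(p,open('w2.pkl','wb'))
E
```

```text
blade [([0.5116, -0.2814, 0.0023], 0.73)]
blade_grip [([0.5116, -0.2831, 0.0754], 0.95)]
243 154
```

View pics/w2c.png

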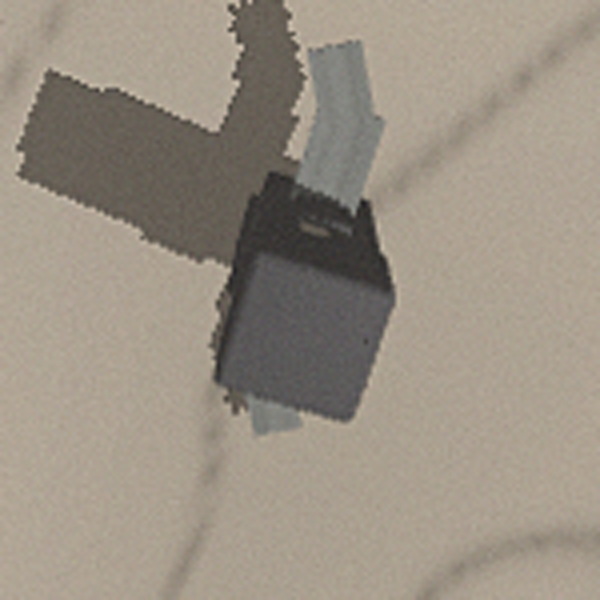

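```bash
python3 - <<'E'
from h import *
import pickle
p=pickle.load(open('w2.pkl','rb'))
q=np.array([(257,249),(394,295),(353,421),(216,382)])/4+[243-.4,154-.4]
W=unproj(p,q,.085)[:,:2];print(W,W.mean(0))
for i in range(4):
    d=W[(i+1)%4]-W[i];print(np.hypot(*d),np.degrees(np.arctan2(d[1],d[0]))%90)
# tool coords of hub & shaft, seen
for f,X in(('w2.pkl',W.mean(0)),('w1.pkl',np.array([.502,-.010]))):
    s=pickle.load(open(f,'rb'))['state'];y=s['orientation'][2];d=X-s['tool_pos'][:2]
    print(f,s['tool_pos'],s['orientation'],'tool dx dy',d@[np.cos(y),np.sin(y)],d@[np.sin(y),-np.cos(y)],'yaw deg',np.degrees(y))
E
```

```text
[[ 0.52397884 -0.26734753]
 [ 0.52639349 -0.29378741]
 [ 0.50079529 -0.29740825]
 [ 0.49731557 -0.27066502]] [ 0.5121208  -0.28230205]
0.02654991493805628 5.218125200762813
0.02585302105320372 8.051018750274608
0.02696865933802723 7.413428445757248
0.026868860341598886 7.092406087110033
w2.pkl [ 0.50944079 -0.28387067  0.15744977] [-3.14139162e+00  2.80331378e-04  4.25079309e-01] tool dx dy 0.0030883884050450405 -0.00032379992344814786 yaw deg 24.355250386156342
w1.pkl [ 0.49944496 -0.01019551  0.1773185 ] [-3.14149266e+00  5.03394861e-04  4.29725680e-01] tool dx dy 0.0024041866314605535 0.000886748719091501 yaw deg 24.621467822394163
```

Request:
jog_arm(commands=[[[0.003, -0.0003, 0], [0, 0, 0]], [[0, 0, 0.004], [0, 0, 0.102]], [[0, 0, 0.01], [0, 0, 0.102]], [[0, 0, 0.01], [0, 0, 0.1]], [[0, 0, 0.01], [0, 0, 0]], [[0, 0, 0.01], [0, 0, 0]], [[0, 0, 0.01], [0, 0, 0]], [[0, 0, 0.01], [0, 0, 0]], [[0, 0, 0.01], [0, 0, 0]], [[0, 0, 0.01], [0, 0, 0]], [[0, 0, 0.01], [0, 0, 0]], [[0, 0, 0.01], [0, 0, 0]], [[0, 0, 0], [0, 0, 0]], [[0, 0, 0], [0, 0, 0]]])

```text
t: 6.5
tool_pos: [0.5128, -0.2812, 0.0532]
orientation: [-3.141, 0.001, 0.124]
force: [0.6, -0.6, 0.3]
opening: 0.0856
grip_force: 0.0
```

Request:
jog_arm(commands=[[[0, 0, 0], [0, 0, 0]], [[0, 0, 0], [0, 0, 0]], [[0, 0, 0], [0, 0, 0]], [[0, 0, 0], [0, 0, 0]], [[0, 0, 0], [0, 0, 0]], [[0, 0, 0], [0, 0, 0]], [[0, 0, 0], [0, 0, 0]], [[0, 0, 0], [0, 0, 0]]], gripper=0.0, grip_force=70)

```text
t: 7.3
tool_pos: [0.5132, -0.2814, 0.0541]
orientation: [3.141, -0.001, 0.124]
force: [-0.1, -0.4, 5.0]
opening: 0.0254
grip_force: 68.7
```

Request:
jog_arm(commands=[[[0, 0, -0.01], [0, 0, 0]], [[0, 0, -0.02], [0, 0, 0]], [[0, 0, -0.02], [0, 0, 0]], [[0, 0, -0.02], [0, 0, 0]], [[0, 0, -0.02], [0, 0, 0]], [[0, 0, -0.02], [0, 0, 0]], [[0, 0, -0.02], [0, 0, 0]], [[0, 0, -0.02], [0, 0, 0]], [[0, 0, -0.01], [0, 0, 0]], [[0.0024, -0.0271, 0], [0, 0, 0]], [[0.0024, -0.0271, 0], [0, 0, 0]], [[0.0024, -0.0271, 0], [0, 0, 0]], [[0.0024, -0.0271, 0], [0, 0, 0]], [[0.0024, -0.0271, 0], [0, 0, 0]], [[0.0024, -0.0271, 0], [0, 0, 0]], [[0.0024, -0.0271, 0], [0, 0, 0]], [[0.0024, -0.0271, 0], [0, 0, 0]], [[0.0024, -0.0271, 0], [0, 0, 0]], [[0.0024, -0.0271, 0], [0, 0, 0]]])

```text
t: 9.2
tool_pos: [0.5027, -0.0083, 0.2134]
orientation: [3.142, 0.0, 0.124]
force: [-0.1, 0.0, -0.8]
opening: 0.0256
grip_force: 69.3
```

Request:
jog_arm(commands=[[[0, 0, 0], [0, 0, -0.09]], [[0, 0, 0], [0, 0, -0.083]], [[0, 0, 0], [0, 0, 0]], [[0, 0, 0], [0, 0, 0]]])

```text
t: 9.6
tool_pos: [0.503, -0.0096, 0.2134]
orientation: [-3.142, 0.0, 0.294]
force: [-1.7, 0.7, -1.5]
opening: 0.0254
grip_force: 69.3
```

```bash
python3 - <<'E'
from h import *
o=[]
for n in('wrist','scene'):
    p=cam(n)
    for t in['blade','blade_grip','blade_socket','shaft_tip']:
        print(n,t,[(np.round(d['centre'],4).tolist(),round(d['conf'],2)) for d in imaging.mark_of(p,t)[:2]])
    u,v=proj(p,[.502,-.01,.16])[0].astype(int);r=90;print(u-r,v-r)
    o.append(cv2.resize(p['img'][max(0,v-r):v+r,u-r:u+r,::-1],(400,400),interpolation=cv2.INTER_CUBIC))
cv2.imwrite('pics/b.png',np.hstack(o));print(env.state())
E
```

```text
wrist blade [([0.5024, -0.0099, 0.1599], 0.98)]
wrist blade_grip [([0.5023, -0.0113, 0.2338], 0.77)]
wrist blade_socket [([0.5078, -0.0099, 0.1607], 0.89)]
wrist shaft_tip [([0.5005, -0.0099, 0.1185], 0.45)]
229 162
scene blade [([0.5005, -0.0091, 0.1599], 0.92)]
scene blade_grip [([0.502, -0.0104, 0.2315], 0.84), ([0.3666, 0.152, -0.001], 0.46)]
scene blade_socket [([0.5024, -0.0107, 0.1601], 0.79)]
scene shaft_tip [([0.5046, -0.0083, 0.119], 0.62)]
257 114
{'t': 10.1, 'joint_pos': array([-0.03685613,  0.32907131, -0.0747081 ,  2.08950856,  0.03643748,
        0.7242498 , -1.40908673]), 'qvel': array([ 0.00053985, -0.00168745, -0.00073659, -0.0009802 ,  0.00045879,
       -0.00273504,  0.0018375 ]), 'joint_efforts': array([ 8.47722637e-03, -5.15054977e+01,  2.61906814e-01, -2.14761114e+01,
        1.05543013e-02,  2.96395752e-03, -4.90884544e-03]), 'tool_pos': array([ 0.50323701, -0.00937821,  0.21344339]), 'orientation': array([3.14158649e+00, 5.63583453e-05, 2.96577096e-01]), 'force': array([ 0.98152315,  0.59399443, -1.46367288]), 'moment': array([ 0.01636783, -0.02369437, -0.01607677]), 'grip_force': 69.33447482821975, 'opening': 0.0255250093164704}
```

View pics/b.png

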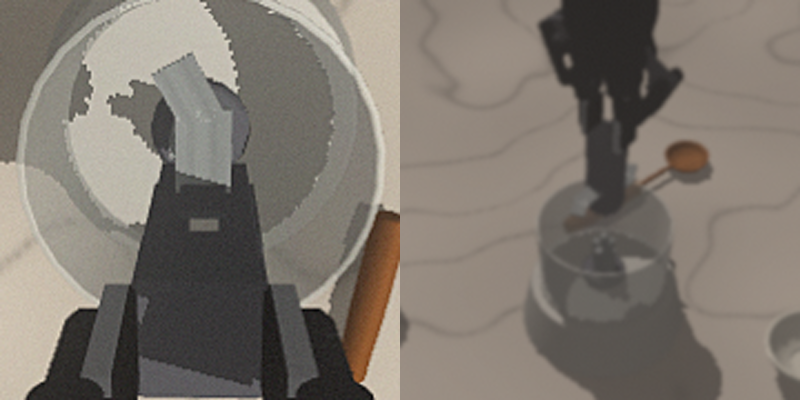

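Request:
jog_arm(commands=[[[0, 0, 0.008], [0, 0, 0]], [[0, 0, 0.008], [0, 0, 0]], [[0, 0, 0.008], [0, 0, 0]], [[0, 0, 0.008], [0, 0, 0]], [[0, 0, 0.004], [0, 0, 0]], [[0, 0, 0.003], [0, 0, 0]], [[0, 0, 0.003], [0, 0, 0]], [[0, 0, 0.003], [0, 0, 0]], [[0, 0, 0.003], [0, 0, 0]], [[0, 0, 0], [0, 0, 0]], [[0, 0, 0], [0, 0, 0]]])

```text
t: 11.2
tool_pos: [0.5033, -0.0094, 0.1655]
orientation: [-3.142, -0.0, 0.297]
force: [-0.4, 1.0, -0.6]
opening: 0.0253
grip_force: 69.3
```

Request:
jog_arm(commands=[[[0, 0, 0.002], [0, 0, 0]], [[0, 0, 0.002], [0, 0, 0]], [[0, 0, 0.002], [0, 0, 0]], [[0, 0, 0.002], [0, 0, 0]], [[0, 0, 0.001], [0, 0, 0]], [[0, 0, 0.001], [0, 0, 0]], [[0, 0, 0], [0, 0, 0]]])

```text
t: 11.9
tool_pos: [0.5032, -0.0094, 0.1553]
orientation: [-3.142, 0.0, 0.297]
force: [0.5, 0.0, -0.7]
opening: 0.0256
grip_force: 69.3
```

Request:
jog_arm(commands=[[[0, 0, 0.002], [0, 0, 0]], [[0, 0, 0.002], [0, 0, 0]], [[0, 0, 0.003], [0, 0, 0]], [[0, 0, 0.003], [0, 0, 0]], [[0, 0, 0.003], [0, 0, 0]], [[0, 0, 0.003], [0, 0, 0]], [[0, 0, 0.003], [0, 0, 0]], [[0, 0, 0.003], [0, 0, 0]], [[0, 0, 0.002], [0, 0, 0]], [[0, 0, 0], [0, 0, 0]]])

```text
t: 12.9
tool_pos: [0.5032, -0.0093, 0.1312]
orientation: [-3.142, 0.0, 0.297]
force: [0.4, 0.1, -1.0]
opening: 0.0256
grip_force: 69.3
```

Meshed with no resistance. Now press onto the collar.

Request:
jog_arm(commands=[[[0, 0, 0.001], [0, 0, 0]], [[0, 0, 0.001], [0, 0, 0]], [[0, 0, 0.001], [0, 0, 0]], [[0, 0, 0.001], [0, 0, 0]], [[0, 0, 0.001], [0, 0, 0]], [[0, 0, 0.001], [0, 0, 0]], [[0, 0, 0], [0, 0, 0]], [[0, 0, 0], [0, 0, 0]]])

```text
t: 13.7
tool_pos: [0.5035, -0.0094, 0.1257]
orientation: [3.141, -0.001, 0.297]
force: [-0.6, -0.3, 6.2]
opening: 0.0255
grip_force: 70.1
```

Request:
jog_arm(commands=[[[0, 0, 0.001], [0, 0, 0]], [[0, 0, 0.001], [0, 0, 0]], [[0, 0, 0.001], [0, 0, 0]], [[0, 0, 0], [0, 0, 0]], [[0, 0, 0], [0, 0, 0]]])

```text
t: 14.2
tool_pos: [0.5036, -0.0094, 0.123]
orientation: [3.141, -0.001, 0.297]
force: [-1.3, -0.6, 8.6]
opening: 0.0256
grip_force: 70.5
```

Request:
jog_arm(commands=[[[0, 0, 0.001], [0, 0, 0]], [[0, 0, 0], [0, 0, 0]], [[0, 0, 0], [0, 0, 0]]])

```text
t: 14.5
tool_pos: [0.5041, -0.0094, 0.1228]
orientation: [3.141, -0.002, 0.297]
force: [-2.7, -1.1, 19.5]
opening: 0.0253
grip_force: 71.8
```

Request:
jog_arm(commands=[[[0, 0, 0.0005], [0, 0, 0]], [[0, 0, 0], [0, 0, 0]], [[0, 0, 0], [0, 0, 0]], [[0, 0, 0], [0, 0, 0]]])

```text
t: 14.9
tool_pos: [0.5043, -0.0094, 0.1227]
orientation: [3.141, -0.003, 0.297]
force: [-4.3, 0.1, 25.7]
opening: 0.0255
grip_force: 72.4
```

```bash
python3 - <<'E'
from h import *
p=cam('scene')
for t in('blade','disc','chopper_lid','mug','spoon'): print(t,[(np.round(d['centre'],4).tolist(),round(d['conf'],2)) for d in imaging.mark_of(p,t)[:1]])
s=env.state();print(s['tool_pos'],s['force'],s['orientation'])
print(env.sign_off() if s['force'][2]>13 else 'no')
E
```

```text
blade [([0.4986, -0.0114, 0.0725], 0.76)]
disc [([0.5485, 0.2913, 0.0015], 0.71)]
chopper_lid [([0.7926, 0.0492, -0.0007], 0.63)]
mug [([0.7139, -0.1833, -0.004], 0.57)]
spoon []
[ 0.5043221  -0.00941809  0.12269533] [-2.89333515 -1.12305188 24.91427519] [ 3.14076472e+00 -2.72243635e-03  2.96514451e-01]
the job is handed in; nothing more can be done
None
```

The chopping blade is meshed on the drive shaft and pushed home against the collar's stop, still gripped upright and pressed down at about 25 N; I handed the job in at about 15 s, with no judge's result returned.

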